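# Load the vial warmer with the glue series, in order

## Task

The four green-capped vials in the beech rack are a series of fish-glue dilutions, weakest at the end with the label card; nothing but their order tells them apart. Move them into the four wells of the vial warmer in the same order, so that the vial next to the label card goes into the well next to the warmer's control head, and so on down the row. Keep the vials upright, stand each one fully down in its well and let it go, and do not shift the dropper bottle or the roll of tape.

Things in the scene. Friction and masses are not known exactly. Their poses are not given: they have to be found in the camera images.
- vial_1_mid (a point): Centre, half-way up, of one of four identical clear glass vials with green screw caps, standing in a row in the beech rack (at the +y end of the rack, in the rack's own axes, whichever end the label is at). Vial 62 mm tall, 31 mm below and above this point; body 24 mm in diameter with a flat foot; cap 30 mm in diameter, from 13 to 31 mm above this point: grip it by the cap, from above. About 30 g. z is the vial's axis.
- vial_2_mid (a point): Centre, half-way up, of one of four identical clear glass vials with green screw caps, standing in a row in the beech rack (second from the +y end of the rack, in the rack's own axes, whichever end the label is at). Vial 62 mm tall, 31 mm below and above this point; body 24 mm in diameter with a flat foot; cap 30 mm in diameter, from 13 to 31 mm above this point: grip it by the cap, from above. About 30 g. z is the vial's axis.
- vial_3_mid (a point): Centre, half-way up, of one of four identical clear glass vials with green screw caps, standing in a row in the beech rack (third from the +y end of the rack, in the rack's own axes, whichever end the label is at). Vial 62 mm tall, 31 mm below and above this point; body 24 mm in diameter with a flat foot; cap 30 mm in diameter, from 13 to 31 mm above this point: grip it by the cap, from above. About 30 g. z is the vial's axis.
- vial_4_mid (a point): Centre, half-way up, of one of four identical clear glass vials with green screw caps, standing in a row in the beech rack (at the -y end of the rack, in the rack's own axes, whichever end the label is at). Vial 62 mm tall, 31 mm below and above this point; body 24 mm in diameter with a flat foot; cap 30 mm in diameter, from 13 to 31 mm above this point: grip it by the cap, from above. About 30 g. z is the vial's axis.
- rack: Beech vial rack, fixed: a drilled bar 44 mm wide (x), 36 mm high, with a row of four round pockets along its y axis, at y = +60, +20, -20 and -60 mm. Pockets 31 mm wide with a 3 mm countersink, 24 mm deep: their floor, on which the vials stand, is 12 mm above the origin. Origin: centre of the underside, on the table. With its two end blocks it is 204 mm long.
- rack_label: The dark wooden end block of the rack (18 mm long, 44 mm wide, 36 mm high) that carries the label: a blank white card in a flat brass frame on its top. It is at either the +y or the -y end of the rack, 93 mm from the rack's centre; the other end block is bare. Origin: centre of its underside.
- warmer: Vial warmer (switched off), fixed: an aluminium block with four bored wells in a row, in a grey plastic housing 60 mm wide (x). Wells along its y axis at y = +60, +20, -20 and -60 mm, 31 mm wide with a 3 mm countersink, mouths 40 mm and floor 16 mm above the origin (24 mm deep); a vial standing in one has its centre 47 mm above the origin. Origin: centre of the underside, on the table. With its two ends it is 216 mm long and these are 46 mm high.
- warmer_head: The control head of the warmer: the end of its housing (24 mm long, 60 mm wide, 46 mm high, knob up to 59 mm) with a black panel, a small display and a metal knob on top. It is at either the +y or the -y end of the warmer, 96 mm from the warmer's centre; the other end has only vent slots. Origin: centre of its underside.
- dropper_mid (a point): Bystander, not to be moved: brown glass dropper bottle with a black rubber bulb, 38 mm in diameter, 127 mm tall, standing loose on the table; this point is on its axis, 44 mm up.
- tape_roll: Bystander, not to be moved: roll of masking tape lying flat and loose on the table, 96 mm in diameter, 25 mm high. Origin: centre of its underside.
There are look-alikes about, which are no part of the job. Leave any red look-alike of the part that bears vial_1_mid alone.

How it is judged (in metres and radians):
At the end, for the whole second after the job is handed in: Counted from the label card and from the control head, the first vial stands in the first well, the second in the second and so on: each within 8 mm of its well's centre along both axes of the warmer, within 4 mm of fully down, within 0.15 rad of upright, released and at rest (((y of rack_label in the frame of rack above 0 m and y of warmer_head in the frame of warmer above 0 m and x of vial_1_mid in the frame of warmer between -0.008 and 0.008 m and y of vial_1_mid in the frame of warmer between 0.052 and 0.068 m and x of vial_2_mid in the frame of warmer between -0.008 and 0.008 m and y of vial_2_mid in the frame of warmer between 0.012 and 0.028 m and x of vial_3_mid in the frame of warmer between -0.008 and 0.008 m and y of vial_3_mid in the frame of warmer between -0.028 and -0.012 m and x of vial_4_mid in the frame of warmer between -0.008 and 0.008 m and y of vial_4_mid in the frame of warmer between -0.068 and -0.052 m) or (y of rack_label in the frame of rack above 0 m and y of warmer_head in the frame of warmer below 0 m and x of vial_1_mid in the frame of warmer between -0.008 and 0.008 m and y of vial_1_mid in the frame of warmer between -0.068 and -0.052 m and x of vial_2_mid in the frame of warmer between -0.008 and 0.008 m and y of vial_2_mid in the frame of warmer between -0.028 and -0.012 m and x of vial_3_mid in the frame of warmer between -0.008 and 0.008 m and y of vial_3_mid in the frame of warmer between 0.012 and 0.028 m and x of vial_4_mid in the frame of warmer between -0.008 and 0.008 m and y of vial_4_mid in the frame of warmer between 0.052 and 0.068 m) or (y of rack_label in the frame of rack below 0 m and y of warmer_head in the frame of warmer above 0 m and x of vial_1_mid in the frame of warmer between -0.008 and 0.008 m and y of vial_1_mid in the frame of warmer between -0.068 and -0.052 m and x of vial_2_mid in the frame of warmer between -0.008 and 0.008 m and y of vial_2_mid in the frame of warmer between -0.028 and -0.012 m and x of vial_3_mid in the frame of warmer between -0.008 and 0.008 m and y of vial_3_mid in the frame of warmer between 0.012 and 0.028 m and x of vial_4_mid in the frame of warmer between -0.008 and 0.008 m and y of vial_4_mid in the frame of warmer between 0.052 and 0.068 m) or (y of rack_label in the frame of rack below 0 m and y of warmer_head in the frame of warmer below 0 m and x of vial_1_mid in the frame of warmer between -0.008 and 0.008 m and y of vial_1_mid in the frame of warmer between 0.052 and 0.068 m and x of vial_2_mid in the frame of warmer between -0.008 and 0.008 m and y of vial_2_mid in the frame of warmer between 0.012 and 0.028 m and x of vial_3_mid in the frame of warmer between -0.008 and 0.008 m and y of vial_3_mid in the frame of warmer between -0.028 and -0.012 m and x of vial_4_mid in the frame of warmer between -0.008 and 0.008 m and y of vial_4_mid in the frame of warmer between -0.068 and -0.052 m)) and z of each of vial_1_mid, vial_2_mid, vial_3_mid, vial_4_mid in the frame of warmer below 0.051 m and angle between each of vial_1_mid, vial_2_mid, vial_3_mid, vial_4_mid's own z axis and vertical below 0.15 rad and linear speed of each of vial_1, vial_2, vial_3, vial_4 below 0.02 m/s and contact force between each of vial_1, vial_2, vial_3, vial_4 and the fingers below 0.05 N); the robot touches nothing.
It fails at once if a vial is tipped by more than 0.7 rad (angle between any of vial_1_mid, vial_2_mid, vial_3_mid, vial_4_mid's own z axis and vertical above 0.7 rad).
It fails at once if the dropper bottle or the roll of tape is shifted by more than 30 mm, or the bottle is knocked over (distance of any of dropper_mid, tape_roll from where it was at the start of the episode above 0.03 m or angle between dropper_mid's own z axis and vertical above 0.5 rad).
It also fails if it takes over 88 s, if anything falls off the work surface, if the arm or the gripper's body presses on something with over 40 N, if the wrist force passes 120 N, or if a joint passes its speed limit or range.

## Robot

A 7-joint arm with a two-finger parallel gripper is mounted at the origin on a cart in front of the work surface, level with it; the furniture and walls round the work are solid. World frame = base frame: x ahead of the robot, y to its left, z up, the work surface at z = 0. Lengths are in mm, angles in rad, forces in N, time in s.
With the tool pointing down it reaches from about 400 to 875 mm from the base axis. Payload 4.4 kg.
Tool frame: the origin (TCP) lies at the very end of the fingers, on their centre line; the grasp point (between the pads) lies 19 mm behind it; z points along the fingers, y is the line along which they close (so a half turn about z gives the same grasp; the last joint's range is limited). The gripper opens to 85 mm and grips with 20 to 120 N. Pads are 22 mm wide; open, the fingers measure 114 mm over their backs; the gripper's body (76 mm by 85 mm) begins 54 mm behind the grasp point. The pads swing forward as they close: fully open they stand 13 mm farther back than shut.
Start: joints at [1.169, 0.628, 0.038, 1.517, -0.027, 0.996, -0.02], TCP at [214.219, -613.7, 231.313] pointing down, gripper open.
Joint ranges: [-3.06, 3.06], [-0.37, 2.12], [-1.25, 1.32], [0.18, 2.47], [-1.1, 4.24], [0.23, 1.98], [-2.94, 2.94]. Speed limits (rad/s): [2.57, 2.57, 3.14, 3.14, 3.14, 3.14, 3.14].

## Interface

Orientations are given as [roll, pitch, yaw] about the fixed x, y, z axes, in that order (R = Rz(yaw) Ry(pitch) Rx(roll)).
In Python, from cell import sensors, get_image, camera_params, order gives the robot as it stands.
- The arm moves only by the shell command python3 -m inch 'ROWS' [OPENING]. ROWS is JSON, a list that holds one entry, the list of rows, each a list of 4 numbers: the shift along the tool's x, y, z in cm, then the turn about the tool's z in degrees. A call has 1 to 8 rows; each row is the pose to reach, as a shift and turn from the pose commanded when the call began, along the tool's axes at that moment; what a row does not reach only later rows make up. A row lasts 1/12 s, in which the tool goes at most 41.7 mm and 7.16 degrees, less where a joint would pass 70% of its speed; a pose out of reach is approached as far as the arm can. A call with a gripper value outside its range is refused whole. OPENING is the finger opening in cm, from 0 to 8.54, set as the call begins (- or left out, the last holds). The fingers move at their own pace and stop on an object; the grip force is fixed at half the most. Time passes only in rows, so rows that repeat a pose let the fingers close. It gives the time, the measured TCP pose, the force, the opening and the grip force at its end, in the units of the state.
- sensors.read_state(): the state, without advancing time (a new reading comes with each control period).
- get_image(name): name is "scene" or "top"; returns the picture (400x640x3 uint8, blue, green, red); there is no depth.
- camera_params(name): a dict with "mtx" (3x3 intrinsics, pixels), "D" ([k1, k2, p1, p2, k3] as OpenCV has them; the pictures are not rectified), "rvec" (rotation vector, rad) and "tvec" (3), from world to camera coordinates, as OpenCV has them. Camera axes: x right, y down, z forward; pixel columns grow to the right and rows downward; lengths in mm; the calibration is good to about 2 mm. A picture is of the moment at which its call begins. camera_params takes no time and is no camera call.
- order.finish_job(): hands the job in; it is judged then, once.
The state is a dict: "clock": time; "qpos": joint angles; "qd": joint speeds; "tau": joint torques, N m; "eef_pos": TCP position; "tool_rot": TCP orientation; "force": force on the tool from outside, world axes, zero at the start; "torque": the same for the moment, N m; "width": finger opening in mm; "gripper_force": force on a finger pad.
Only numpy, scipy, OpenCV 4.12 (cv2) and the standard library are available. Lean on these libraries where they do the work, as an engineer would, in place of code of your own. Each camera call takes 0.05 s, during which the arm holds its last target. There are 200 camera calls.

## Working session

There is one attempt and no reset: what is moved stays moved. The work goes in short steps, Python scripts to look and compute and a shell command to move; the robot and the scene stay as the last step left them, time stands still between calls to the robot, and variables do not carry over. Pictures are saved under pics/ and viewed, at most 14 in all, crops included, and the job is handed in when it is done.

```bash
mkdir -p pics; ls; python3 - <<'E'
from cell import sensors,get_image,camera_params
import cv2
for n in("scene","top"):
    cv2.imwrite(f"pics/{n}0.png",get_image(n)); p=camera_params(n); print(n,p)
print(sensors.read_state())
E
```

```text
pics
scene {'mtx': array([[440.26684128,   0.        , 310.18734555],
       [  0.        , 440.26684128, 196.47325557],
       [  0.        ,   0.        ,   1.        ]]), 'D': array([0.03138391, 0.        , 0.        , 0.        , 0.        ]), 'rvec': array([ 1.08838499,  2.1241111 , -1.2652659 ]), 'tvec': array([-152.90186984, -253.87053529, 1532.42621841])}
top {'mtx': array([[377.07813012,   0.        , 323.24378747],
       [  0.        , 377.07813012, 199.06618721],
       [  0.        ,   0.        ,   1.        ]]), 'D': array([-0.01864067,  0.        ,  0.        ,  0.        ,  0.        ]), 'rvec': array([ 2.16951966, -2.13056499,  0.08041447]), 'tvec': array([498.56263987, 442.23984575, 832.12665648])}
{'clock': 0.1, 'qpos': array([ 1.16921723,  0.62926856,  0.03843122,  1.51824486, -0.02697814,
        0.99629327, -0.0199957 ]), 'qd': array([-6.83125172e-04, -2.11463862e-03, -6.19427494e-04, -2.08999689e-03,
       -1.36736052e-04,  3.70378676e-04,  8.29198090e-05]), 'tau': array([ 3.69599889e-03, -5.64527607e+01,  1.23079486e+00, -1.93970400e+01,
        1.13285246e-02,  5.43694725e-03,  4.57784040e-05]), 'eef_pos': array([ 214.02880448, -613.17302177,  230.47852655]), 'tool_rot': array([-3.13989646e+00,  2.76956134e-05,  3.35806781e-01]), 'force': array([ 0.55760622, -0.43652257, -0.25599175]), 'torque': array([ 0.05246198, -0.04056409, -0.05449141]), 'gripper_force': 0.0, 'width': 85.07697104519272}
```

View pics/top0.png

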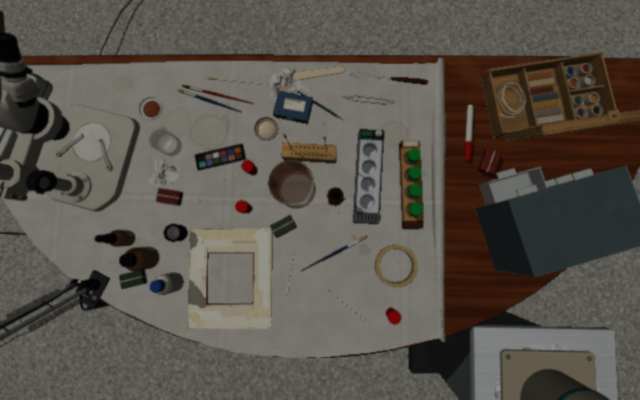

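View pics/scene0.png

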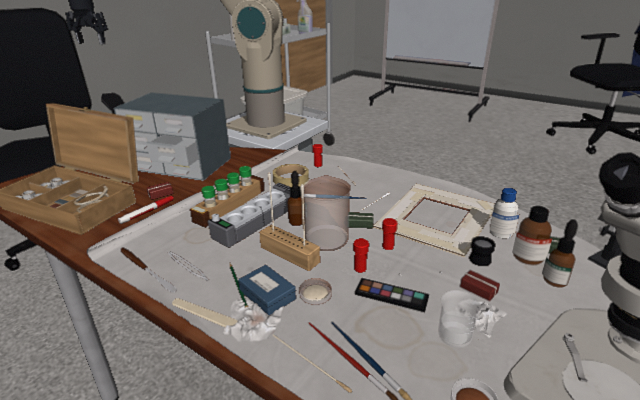

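The top view shows the rack at about (411,185) with four green caps, and the warmer at about (368,178) with its wells and its control head apparently at the upper end (371,133). The dropper bottle is at (335,195) and the tape roll at (396,265). The look-alikes are red vials at (249,167), (242,206) and (394,316). The green-capped ones in the rack fit the description, so I'll confirm them in a crop along with the label and head.

```bash
cat > h.py <<'E'
import numpy as np,cv2
from cell import sensors,get_image,camera_params
def ray(n,uv):
    p=camera_params(n);R=cv2.Rodrigues(p["rvec"])[0]
    q=cv2.undistortPoints(np.array(uv,float).reshape(-1,1,2),p["mtx"],p["D"])[:,0]
    return -R.T@p["tvec"],np.c_[q,np.ones(len(q))]@R
def onz(n,uv,z):
    c,d=ray(n,uv);return c+d*((z-c[2])/d[:,2])[:,None]
def proj(n,P):
    p=camera_params(n);return cv2.projectPoints(np.array(P,float).reshape(-1,1,3),p["rvec"],p["tvec"],p["mtx"],p["D"])[0][:,0]
def blobs(im,lo,hi,amin=20):
    m=cv2.inRange(cv2.cvtColor(im,cv2.COLOR_BGR2HSV),lo,hi)
    n,_,s,c=cv2.connectedComponentsWithStats(m);return [(c[i].round(1),s[i]) for i in range(1,n) if s[i,4]>=amin]
E
python3 - <<'E'
from h import *
im=cv2.imread("pics/top0.png")
cv2.imwrite("pics/crop0.png",cv2.resize(im[115:290,310:450],None,fx=4,fy=3.4*4/3.4,interpolation=cv2.INTER_CUBIC)[:600])
for n in("top","scene"):
    i=cv2.imread(f"pics/{n}0.png")
    for c,s in blobs(i,(45,80,40),(85,255,255)): print(n,c,s,onz(n,[c],74)[0].round(1))
print(ray("top",[[0,0]])[0],ray("scene",[[0,0]])[0])
print(onz("top",[[335,195],[396,265],[571,360]],0).round())
E
```

```text
top [366.3 133. ] [362 131  10   5  46] [577.3 412.6  74. ]
top [413.4 154.5] [407 149  13  12 130] [530.2 309.2  74. ]
top [202.  163.9] [199 161   7   7  42] [503.  777.1  74. ]
top [414.3 172.2] [407 166  14  13 141] [490.8 307.5  74. ]
top [414.9 189.8] [408 183  14  14 150] [452.1 306.4  74. ]
top [415.7 208.8] [409 203  14  13 152] [410.7 305.   74. ]
scene [225.9 181.8] [202 166  50  33 530] [490.2 321.4  74. ]
scene [224.1 223.3] [219 220  12   7  42] [613.7 444.8  74. ]
scene [238.  285.4] [230 267  17  38  77] [726.2 593.   74. ]
scene [418.8 295.4] [414 292  11   8  61] [588.8 827.9  74. ]
[340.33346702 477.01648632 890.61998769] [1075.76838897 1003.92088133  520.60021387]
[[447. 480.   0.]
 [285. 336.   0.]
 [ 81. -58.   0.]]
```

View pics/crop0.png

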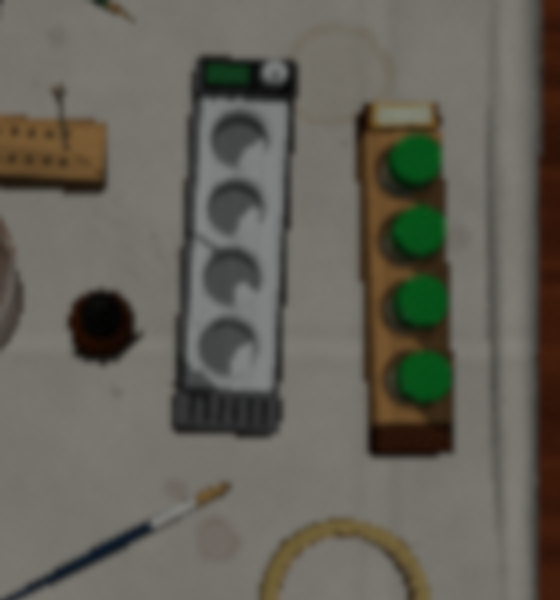

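Label card is at the upper (+x) end of the rack (crop 402,115) and the bare block is at the lower end. The control head with display and knob is at the upper (+x) end of the warmer (crop 245,75), with the vents below. The four green caps at crop (415,160), (418,232), (420,302) and (424,377) are the ones meant: farthest vial goes to farthest well, and so on.

```bash
python3 - <<'E'
from h import *
im=cv2.imread("pics/top0.png")
c=[b[0] for b in blobs(im,(45,80,40),(85,255,255),100)]
P=onz("top",c,65);print("caps z65",P[:,:2].round(1).tolist())
w=np.array([[369.5,149.5],[368.75,167],[367.75,184.5],[367,201.5]])
print("wells eye",onz("top",w,40)[:,:2].round(1).tolist())
# aluminium
x0,y0=340,120
s=cv2.resize(im[y0:y0+112,x0:x0+95],None,fx=5,fy=5,interpolation=cv2.INTER_CUBIC)
g=cv2.cvtColor(s,cv2.COLOR_BGR2GRAY)
al=cv2.inRange(g,140,255); n,l,st,ct=cv2.connectedComponentsWithStats(al)
for i in range(1,n):
    if st[i,4]>1500:
        r=cv2.minAreaRect(np.argwhere(l==i)[:,::-1].astype(np.float32));b=cv2.boxPoints(r)
        bp=b/5+[x0-.4,y0-.4];print(st[i],onz("top",bp,40)[:,:2].round(1).tolist())
cs=cv2.HoughCircles(cv2.GaussianBlur(g,(7,7),2),cv2.HOUGH_GRADIENT,1,60,param1=60,param2=18,minRadius=28,maxRadius=44)
if cs is not None:
    q=cs[0];print(q.tolist());print(onz("top",q[:,:2]/5+[x0-.4,y0-.4],40)[:,:2].round(1).tolist())
    for a in q: cv2.circle(s,(int(a[0]),int(a[1])),int(a[2]),(0,0,255),1)
cv2.imwrite("pics/crop1.png",cv2.convertScaleAbs(s,alpha=1.3))
print("bottle bulb top z127",onz("top",[[335,194]],120),"tape",onz("top",[[396,265]],25))
E
```

```text
caps z65 [[532.2, 307.3], [492.5, 305.6], [453.3, 304.5], [411.5, 303.1]]
wells eye [[548.4, 402.3], [507.6, 403.7], [467.2, 405.7], [428.4, 407.1]]
[[139.5, 320.5, 36.099998474121094], [149.5, 147.5, 35.5]]
[[469.0, 406.3], [549.4, 402.3]]
bottle bulb top z127 [[434.50387958 479.47930972 120.        ]] tape [[286.97243406 339.54447859  25.        ]]
```

View pics/crop1.png

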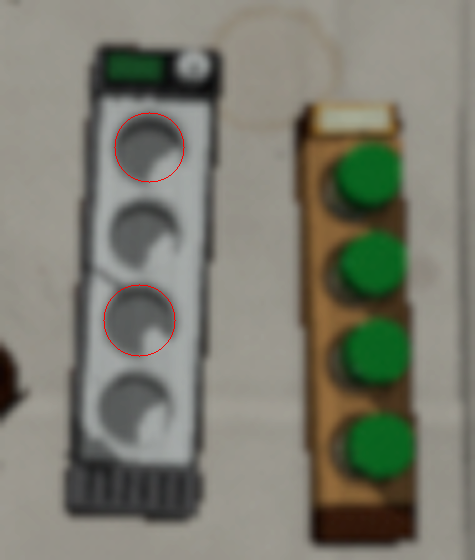

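```bash
python3 - <<'E'
from h import *
for uv in([477,208],[637,168],[530,275],[490,90]):
    for z in (0,50,100,150,200): 
        p=onz("top",[uv],z);print(uv,z,p[0,:2].round(),proj("scene",p).round())
cor=np.array([[97,48],[218,50],[198,518],[68,512]])/5+[339.6,119.6]
P=onz("top",cor,46)[:,:2];print("warmer corners",P.round(1).tolist(),P.mean(0))
W=np.array([[548.85,402.4,40],[508.9,404.1,40],[468.9,405.7,40],[428.9,407.4,40]])
V=np.array([[532.2,307.3,65],[492.5,305.6,65],[453.3,304.5,65],[411.5,303.1,65]])
s=cv2.imread("pics/scene0.png")
for p in np.r_[proj("scene",W),proj("scene",V)]: cv2.circle(s,tuple(int(round(v*8)) for v in p),8,(0,0,255),1,shift=3)
cv2.imwrite("pics/crop2.png",cv2.resize(s[80:270,100:320],None,fx=3,fy=3,interpolation=cv2.INTER_CUBIC))
E
```

```text
[477, 208] 0 [421. 146.] [[201. 180.]]
[477, 208] 50 [417. 165.] [[205. 164.]]
[477, 208] 100 [412. 183.] [[208. 146.]]
[477, 208] 150 [408. 202.] [[212. 128.]]
[477, 208] 200 [403. 220.] [[216. 109.]]
[637, 168] 0 [ 523. -234.] [[ 86. 160.]]
[637, 168] 50 [ 512. -194.] [[ 93. 146.]]
[637, 168] 100 [ 502. -154.] [[ 99. 131.]]
[637, 168] 150 [ 492. -114.] [[106. 115.]]
[637, 168] 200 [482. -74.] [[114.  98.]]
[530, 275] 0 [269.  28.] [[214. 151.]]
[530, 275] 50 [273.  53.] [[217. 137.]]
[530, 275] 100 [277.  79.] [[219. 123.]]
[530, 275] 150 [281. 104.] [[222. 108.]]
[530, 275] 200 [285. 129.] [[226.  91.]]
[490, 90] 0 [710. 107.] [[ 89. 225.]]
[490, 90] 50 [689. 128.] [[ 97. 204.]]
[490, 90] 100 [668. 149.] [[106. 182.]]
[490, 90] 150 [648. 170.] [[115. 159.]]
[490, 90] 200 [627. 190.] [[124. 136.]]
warmer corners [[594.2, 427.1], [593.9, 371.8], [379.6, 380.2], [381.2, 438.0]] [487.22615046 404.27183105]
```

View pics/crop2.png

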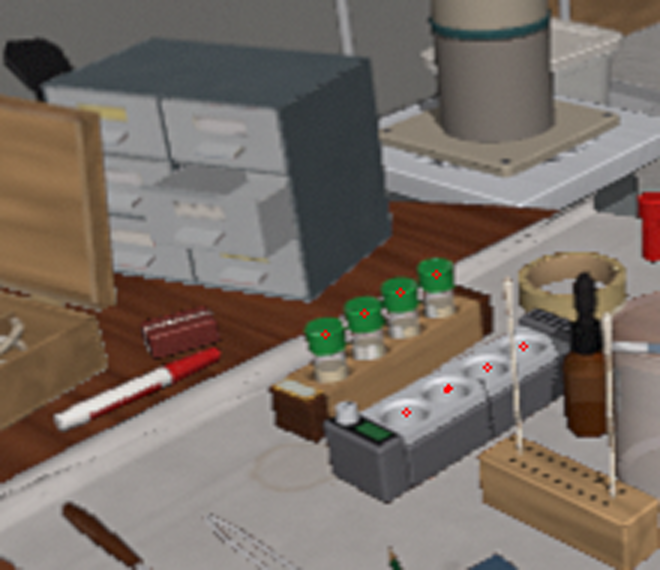

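The scene crop shows the measured cap centres (z 65) sitting on the four green caps at crop (325,335), (364,313), (400,293) and (436,274). The wells land on the mouths at (406,412) through (523,346). Label and head are both at the near (+x) end. The cabinet is about 175 mm high, so I'll traverse at TCP z≈330.

```bash
python3 -m inch '[[[0,0,-3.3,7],[0,0,-6.6,14],[0,0,-10,19.2],[0,0,-10,19.2],[0,0,-10,19.2]]]' 5.0
```

```text
clock: 0.52
eef_pos: [214.6, -614.6, 333.3]
tool_rot: [3.138, -0.001, 0.001]
force: [-0.1, -0.1, -0.7]
width: 49.9
gripper_force: 0.0
```

```bash
python3 -m inch '[[[3,-2.7,0,0],[6,-5.4,0,0],[9,-8.1,0,0],[12,-10.8,0,0],[15,-13.5,0,0],[18,-16.2,0,0],[21,-19,0,0],[24,-22,0,0]]]'; python3 -m inch '[[[3,-2.7,0,0],[5,-6,0,0],[7,-9.5,0,0],[8,-13.4,0,0],[8,-17.4,0,0],[8,-21.4,0,0],[8,-25.4,0,0],[8,-29,0,0]]]'
```

```text
clock: 1.18
eef_pos: [454.0, -392.0, 329.4]
tool_rot: [-3.14, 0.003, 0.001]
force: [-0.2, -0.5, -0.2]
width: 50.1
gripper_force: 0.0
clock: 1.85
eef_pos: [532.0, -101.0, 329.5]
tool_rot: [-3.14, 0.003, 0.003]
force: [1.2, 0.6, -0.4]
width: 50.0
gripper_force: 0.0
```

```bash
python3 -m inch '[[[0,-4,0,0],[0,-8,0,0],[0,-12,0,0],[0,-16,0,0],[0,-20,0,0],[0,-24,0,0],[0,-28,0,0],[0,-32,0,0]]]'
```

```text
clock: 2.52
eef_pos: [531.7, 217.5, 329.6]
tool_rot: [3.14, 0.003, 0.002]
force: [0.9, 0.8, 0.2]
width: 49.8
gripper_force: 0.0
```

```bash
python3 -m inch '[[[0,-4,0,0],[0,-8,1,0],[0,-8.9,5,0],[0,-8.9,9,0],[0,-8.9,13,0],[0,-8.9,17,0],[0,-8.9,20,0],[0,-8.9,20,0]]]'; python3 - <<'E'
from h import *
cv2.imwrite("pics/s1.png",cv2.resize(get_image("scene")[80:270,100:320],None,fx=3,fy=3,interpolation=cv2.INTER_CUBIC))
print(sensors.read_state()["eef_pos"])
E
```

```text
clock: 3.18
eef_pos: [527.3, 301.7, 123.3]
tool_rot: [3.133, 0.014, 0.002]
force: [-1.5, -0.6, -0.3]
width: 50.2
gripper_force: 0.0
[529.61081729 303.00853787 127.01740835]
```

View pics/s1.png

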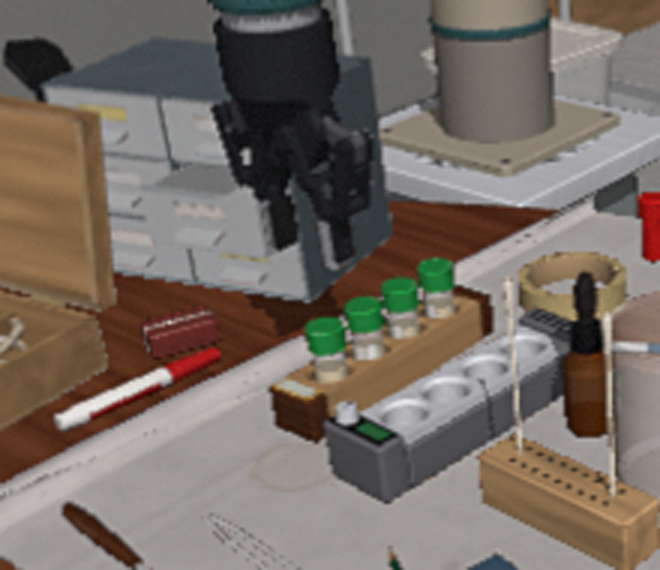

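The picture shows the gripper above the first cap (fingers at crop (285,245) and (343,260), cap at (325,335)), with everything standing undisturbed. Descending.

```bash
python3 -m inch '[[[0.1,-0.2,2,0],[0.2,-0.2,4,0],[0.2,-0.2,6,0],[0.2,-0.2,7.2,0],[0.2,-0.2,8.2,0],[0.2,-0.2,8.2,0],[0.2,-0.2,8.2,0],[0.2,-0.2,8.2,0]]]'
```

```text
clock: 3.9
eef_pos: [535.9, 307.5, 50.6]
tool_rot: [-3.14, -0.002, 0.001]
force: [-0.6, 0.3, -0.1]
width: 50.1
gripper_force: 0.0
```

```bash
python3 -m inch '[[[-0.3,0,0.4,0],[-0.3,0,0.4,0],[-0.3,0,0.4,0]]]'; python3 -m inch '[[[0,0,0,0],[0,0,0,0],[0,0,0,0],[0,0,0,0],[0,0,0,0],[0,0,0,0]]]' 2.6
```

```text
clock: 4.15
eef_pos: [531.8, 307.1, 45.7]
tool_rot: [-3.141, -0.0, 0.001]
force: [-0.3, 0.2, -0.3]
width: 50.2
gripper_force: 0.0
clock: 4.65
eef_pos: [532.4, 307.1, 45.8]
tool_rot: [-3.141, -0.001, 0.001]
force: [-0.1, -0.2, 6.3]
width: 27.1
gripper_force: 56.4
```

```bash
python3 -m inch '[[[0,0,-2,0],[0,0,-4,0],[0,0,-6.2,0],[0.4,-2.4,-6.2,0],[0.8,-5,-6.2,0],[1.6,-8,-6.2,0],[1.6,-9.5,-6.2,0],[1.6,-9.5,-6.2,0]]]';python3 -m inch '[[[0,0,0,0],[0,0,0,0]]]'; python3 - <<'E'
from h import *
n="top";im=get_image(n);s=get_image("scene")
print(blobs(s,(45,80,40),(85,255,255)))
cv2.imwrite("pics/s2.png",np.hstack([cv2.resize(i,None,fx=3,fy=3,interpolation=cv2.INTER_CUBIC) for i in(s[120:270,150:290],im[110:260,320:440])]))
print(sensors.read_state()["eef_pos"])
E
```

```text
clock: 5.32
eef_pos: [546.5, 407.7, 106.8]
tool_rot: [-3.137, 0.0, 0.006]
force: [0.0, 0.2, 0.7]
width: 27.1
gripper_force: 56.1
clock: 5.48
eef_pos: [547.8, 400.3, 106.6]
tool_rot: [3.139, 0.001, -0.0]
force: [1.1, -0.6, -0.6]
width: 27.0
gripper_force: 56.1
[(array([246.5, 173.4]), array([241, 167,  11,  11,  59], dtype=int32)), (array([223.3, 182.5]), array([215, 174,  16,  17, 150], dtype=int32)), (array([224.2, 223.3]), array([219, 220,  12,   7,  43], dtype=int32)), (array([238.1, 285.7]), array([231, 267,  16,  38,  76], dtype=int32)), (array([418.7, 295.3]), array([413, 292,  12,   8,  63], dtype=int32))]
[548.30265805 399.91292528 107.00956358]
```

View pics/s2.png

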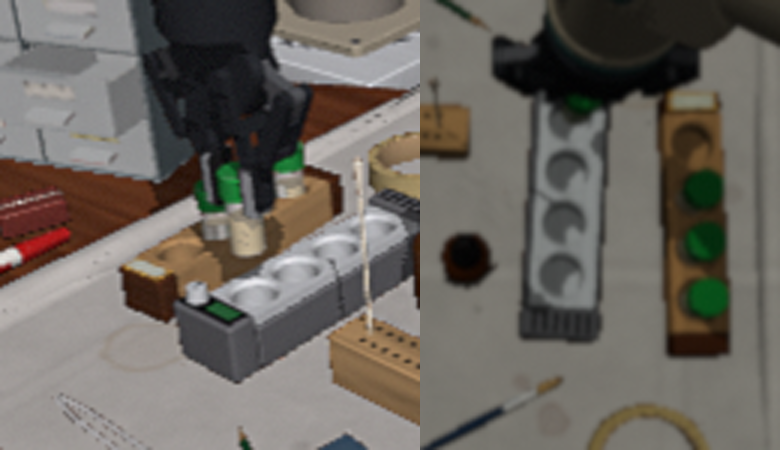

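```bash
python3 -m inch '[[[0,0,0,0],[0,0,0,0],[0,0,0,0]]]'; python3 - <<'E'
from h import *
p=sensors.read_state()["eef_pos"];print(p)
for z in(-33,-20,-3): print(proj("scene",[[p[0],p[1],p[2]+z]]))
s=get_image("scene");cv2.imwrite("pics/s3.png",cv2.resize(s[165:235,195:275],None,fx=7,fy=7,interpolation=cv2.INTER_CUBIC))
E
```

```text
clock: 5.83
eef_pos: [548.2, 401.4, 107.5]
tool_rot: [3.141, -0.0, -0.0]
force: [-0.3, -0.3, -0.6]
width: 27.2
gripper_force: 56.1
[548.21513754 401.36721428 107.45135837]
[[232.64268973 202.35786422]]
[[231.93877057 196.81926729]]
[[231.00186551 189.4570804 ]]
```

View pics/s3.png

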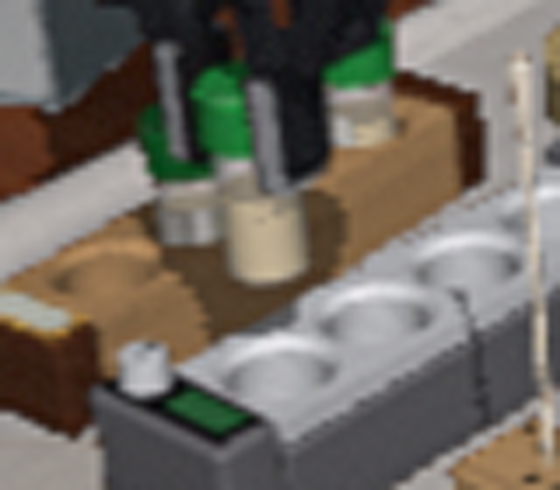

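The picture shows the vial held upright, body at (233,199) against a predicted 232.4, over well 1, whose rim at (235,218) matches the measurement. Lowering it.

```bash
python3 -m inch '[[[0.2,-0.1,1,0],[0.2,-0.1,2,0],[0.2,-0.1,3,0],[0.2,-0.1,4,0],[0.2,-0.1,4.8,0],[0.2,-0.1,5.3,0],[0.2,-0.1,5.6,0],[0.2,-0.1,5.6,0]]]';python3 -m inch '[[[0,0,0.1,0],[0,0,0.1,0]]]'
```

```text
clock: 6.55
eef_pos: [549.8, 402.9, 50.6]
tool_rot: [3.141, 0.001, 0.001]
force: [1.0, -0.1, 0.6]
width: 27.3
gripper_force: 56.1
clock: 6.72
eef_pos: [550.3, 403.1, 50.6]
tool_rot: [-3.141, -0.001, 0.001]
force: [0.5, 0.3, -0.7]
width: 27.2
gripper_force: 56.1
```

```bash
python3 -m inch '[[[0,0,0,0],[0,0,0,0],[0,0,0,0],[0,0,0,0],[0,0,-1.5,0],[0,0,-3.5,0],[0,0,-5.5,0],[0,0,-5.5,0]]]' 5;python3 -m inch '[[[-1.5,2.5,0,0],[-3.5,6,0,0],[-5.3,9,0,0],[-5.8,9.8,0,0],[-5.8,9.8,0,0],[-5.8,9.8,0,0],[-5.8,9.8,0,0],[-5.8,9.8,0,0]]]'; python3 - <<'E'
from h import *
for n in("scene","top"):
    i=get_image(n);
    for c,s in blobs(i,(45,80,40),(85,255,255),40): print(n,c,s,onz(n,[c],65)[0].round(1),onz(n,[c],69)[0].round(1))
print(sensors.read_state()["eef_pos"])
cv2.imwrite("pics/t4.png",cv2.resize(i[115:225,335:435],None,fx=5,fy=5,interpolation=cv2.INTER_CUBIC))
E
```

```text
clock: 7.38
eef_pos: [552.4, 404.8, 109.7]
tool_rot: [-3.137, -0.006, 0.0]
force: [1.0, 0.7, 0.8]
width: 50.1
gripper_force: 0.0
clock: 8.05
eef_pos: [492.8, 306.7, 105.3]
tool_rot: [-3.14, -0.001, 0.002]
force: [0.2, 0.4, -0.2]
width: 50.0
gripper_force: 0.0
scene [232.4 178.2] [214 166  38  25 383] [457.  306.9  65. ] [462.4 313.   69. ]
scene [233.3 206. ] [227 200  14  13 166] [547.1 400.6  65. ] [551.7 405.9  69. ]
scene [224.  223.2] [219 220  12   7  43] [604.3 433.2  65. ] [608.4 438.2  69. ]
scene [238.  285.4] [230 267  17  38  77] [719.1 584.7  65. ] [722.3 588.4  69. ]
scene [418.6 295.3] [413 292  12   8  63] [579.  824.1  65. ] [583.3 825.6  69. ]
top [366.3 133. ] [362 131  10   5  46] [580.  411.8  65. ] [578.8 412.2  69. ]
top [370.2 145.3] [364 139  13  13 138] [551.9 403.   65. ] [550.9 403.3  69. ]
top [201.9 163.9] [199 161   7   7  43] [504.8 780.6  65. ] [504.  779.2  69. ]
top [414.3 173.3] [407 170  15   8  89] [490.  305.6  65. ] [489.3 306.4  69. ]
top [414.7 190. ] [408 184  14  13 140] [452.9 305.   65. ] [452.3 305.8  69. ]
top [415.7 208.8] [409 203  14  13 152] [411.5 303.1  65. ] [411.2 303.9  69. ]
[492.44023099 306.233489   105.15526295]
```

View pics/t4.png

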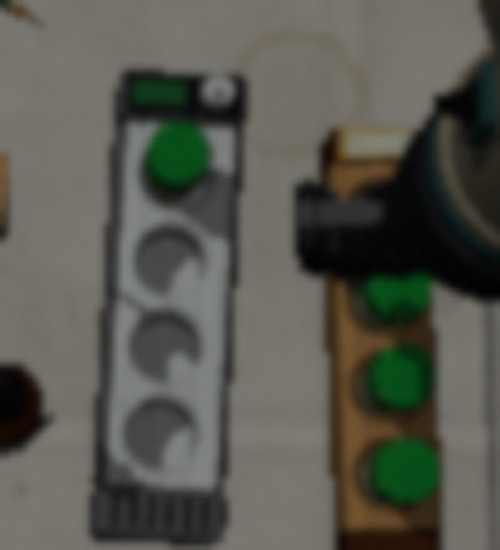

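Vial 1 stands in well 1 (cap at crop (178,155)). Its cap mid at z 69 agrees in both views, at (551,404), so it is fully down. The gripper is over vial 2.

```bash
python3 -m inch '[[[0,0,1.2,0],[0,0,2.8,0],[0,0,4.4,0],[0,0,5.4,0],[0,0,5.9,0],[0,0,5.9,0],[0,0,5.9,0],[0,0,5.9,0]]]'; python3 -m inch '[[[0,0,0,0],[0,0,0,0],[0,0,0,0],[0,0,0,0],[0,0,0,0],[0,0,0,0]]]' 2.6
```

```text
clock: 8.82
eef_pos: [492.6, 305.3, 46.9]
tool_rot: [-3.141, -0.001, 0.001]
force: [0.8, -0.4, -1.2]
width: 50.3
gripper_force: 0.0
clock: 9.32
eef_pos: [492.7, 305.2, 47.2]
tool_rot: [-3.141, -0.001, 0.001]
force: [-0.5, -0.0, 6.6]
width: 27.1
gripper_force: 49.3
```

```bash
python3 -m inch '[[[0,0,-2,0],[0,0,-4,0],[0,0,-6,0],[0.5,-3,-6,0],[1.2,-6.5,-6,0],[1.6,-9,-6,0],[1.7,-9.9,-6,0],[1.7,-9.9,-6,0]]]';python3 -m inch '[[[0,0,0,0],[0,0,0,0],[0,0,0,0],[0,0,0,0],[0,0,0,0]]]'
```

```text
clock: 9.98
eef_pos: [508.0, 407.4, 106.1]
tool_rot: [-3.139, 0.0, 0.005]
force: [-0.2, 0.1, -0.9]
width: 26.8
gripper_force: 49.1
clock: 10.4
eef_pos: [509.3, 402.8, 106.4]
tool_rot: [3.141, -0.0, -0.001]
force: [-0.6, -0.4, -0.9]
width: 27.3
gripper_force: 49.1
```

Place at TCP z≈51.7; down 5.5 cm.

```bash
python3 -m inch '[[[0,-0.1,1,0],[0,-0.1,2,0],[0,-0.1,3,0],[0,-0.1,4,0],[0,-0.1,4.8,0],[0,-0.1,5.3,0],[0,-0.1,5.5,0],[0,-0.1,5.5,0]]]';python3 -m inch '[[[0,0,0,0],[0,0,0,0]]]'
```

```text
clock: 11.07
eef_pos: [508.8, 404.6, 51.3]
tool_rot: [3.141, 0.001, 0.001]
force: [0.0, -1.2, 2.3]
width: 27.3
gripper_force: 49.3
clock: 11.23
eef_pos: [508.8, 404.6, 51.3]
tool_rot: [3.141, 0.0, 0.001]
force: [-1.1, -0.2, 2.9]
width: 26.9
gripper_force: 49.3
```

```bash
python3 -m inch '[[[0,0,0,0],[0,0,0,0],[0,0,0,0],[0,0,0,0],[0,0,-1.5,0],[0,0,-3.5,0],[0,0,-5.5,0],[0,0,-5.5,0]]]' 5;python3 -m inch '[[[-1.5,2.7,0,0],[-3.5,6.2,0,0],[-5.2,9.2,0,0],[-5.6,10,0,0],[-5.6,10,0,0],[-5.6,10,0,0],[-5.6,10,0,0],[-5.6,10,0,0]]]'; python3 - <<'E'
from h import *
for n in("scene","top"):
    i=get_image(n);
    for c,s in blobs(i,(45,80,40),(85,255,255),40): print(n,c,s,onz(n,[c],65)[0].round(1),onz(n,[c],69)[0].round(1))
print(sensors.read_state()["eef_pos"])
E
```

```text
clock: 11.9
eef_pos: [511.2, 406.8, 110.2]
tool_rot: [-3.137, -0.006, 0.001]
force: [0.6, 0.3, 0.1]
width: 50.0
gripper_force: 0.0
clock: 12.57
eef_pos: [453.8, 306.7, 106.3]
tool_rot: [-3.14, -0.001, 0.002]
force: [-0.3, 0.3, -0.5]
width: 49.9
gripper_force: 0.0
scene [238.7 174.7] [227 166  25  18 245] [435.6 306.1  65. ] [441.2 312.2  69. ]
scene [248. 198.] [242 192  13  13 155] [505.3 402.4  65. ] [510.3 407.7  69. ]
scene [233.3 206. ] [227 200  14  13 165] [547.1 400.6  65. ] [551.7 405.9  69. ]
scene [224.2 223.3] [219 220  12   7  43] [604.3 433.7  65. ] [608.5 438.7  69. ]
scene [238.  285.4] [230 267  17  38  77] [719.1 584.7  65. ] [722.3 588.4  69. ]
scene [418.6 295.3] [413 292  12   8  62] [579.  824.1  65. ] [583.3 825.6  69. ]
top [366.3 133. ] [362 131  10   5  46] [580.  411.8  65. ] [578.8 412.2  69. ]
top [370.2 145.3] [364 139  13  13 138] [551.9 403.   65. ] [550.9 403.3  69. ]
top [369.2 164.1] [363 158  13  13 139] [509.2 404.9  65. ] [508.4 405.3  69. ]
top [201.9 163.9] [199 161   7   7  43] [504.8 780.6  65. ] [504.  779.2  69. ]
top [414.5 192.5] [408 190  14   6  51] [447.3 305.5  65. ] [446.8 306.3  69. ]
top [415.4 208.9] [409 203  14  13 144] [411.3 303.7  65. ] [410.9 304.6  69. ]
[453.43739223 306.12643527 106.12199793]
```

Vial 2 is seated at (509,405). On to vial 3.

```bash
python3 -m inch '[[[0,0,1.2,0],[0,0,2.8,0],[0,0,4.4,0],[0,0,5.4,0],[0,0.1,6,0],[0,0.1,6,0],[0,0.1,6,0],[0,0.1,6,0]]]'; python3 -m inch '[[[0,0,0,0],[0,0,0,0],[0,0,0,0],[0,0,0,0],[0,0,0,0],[0,0,0,0]]]' 2.6
```

```text
clock: 13.33
eef_pos: [453.5, 304.3, 46.9]
tool_rot: [-3.141, -0.001, 0.001]
force: [0.0, -0.6, -0.9]
width: 50.0
gripper_force: 0.0
clock: 13.83
eef_pos: [453.7, 304.2, 47.2]
tool_rot: [-3.141, -0.001, 0.0]
force: [0.2, -1.3, 6.2]
width: 26.8
gripper_force: 47.1
```

```bash
python3 -m inch '[[[0,0,-2,0],[0,0,-4,0],[0,0,-6,0],[0.5,-3,-6,0],[1.2,-6.5,-6,0],[1.5,-9.3,-6,0],[1.6,-10.2,-6,0],[1.6,-10.2,-6,0]]]';python3 -m inch '[[[0,0,0,0],[0,0,0,0],[0,0,0,0],[0,0,0,0],[0,0,0,0]]]'
```

```text
clock: 14.5
eef_pos: [468.1, 409.6, 106.2]
tool_rot: [-3.139, -0.0, 0.005]
force: [0.3, -0.3, -0.5]
width: 26.8
gripper_force: 46.8
clock: 14.92
eef_pos: [469.3, 404.8, 106.4]
tool_rot: [3.141, 0.0, -0.001]
force: [-0.4, -0.7, -0.7]
width: 26.7
gripper_force: 46.8
```

```bash
python3 -m inch '[[[0,-0.1,1,0],[0,-0.1,2,0],[0,-0.1,3,0],[0,-0.1,4,0],[0,-0.1,4.8,0],[0,-0.1,5.3,0],[0,-0.1,5.5,0],[0,-0.1,5.5,0]]]';python3 -m inch '[[[0,0,0,0],[0,0,0,0]]]'
```

```text
clock: 15.58
eef_pos: [468.8, 406.4, 51.3]
tool_rot: [3.14, 0.001, 0.001]
force: [-2.0, -0.5, 2.9]
width: 27.4
gripper_force: 47.2
clock: 15.75
eef_pos: [468.8, 406.5, 51.3]
tool_rot: [3.141, 0.001, 0.001]
force: [-1.0, -1.1, 2.9]
width: 27.0
gripper_force: 47.3
```

Release; then to vial 4 at (411.5,303.3).

```bash
python3 -m inch '[[[0,0,0,0],[0,0,0,0],[0,0,0,0],[0,0,0,0],[0,0,-1.5,0],[0,0,-3.5,0],[0,0,-5.5,0],[0,0,-5.5,0]]]' 5;python3 -m inch '[[[-1.5,2.7,0,0],[-3.5,6.2,0,0],[-5.2,9.2,0,0],[-5.7,10.3,0,0],[-5.7,10.3,0,0],[-5.7,10.3,0,0],[-5.7,10.3,0,0],[-5.7,10.3,0,0]]]'; python3 - <<'E'
from h import *
for n in("scene","top"):
    i=get_image(n);
    for c,s in blobs(i,(45,80,40),(85,255,255),100): print(n,c,s,onz(n,[c],65)[0].round(1),onz(n,[c],69)[0].round(1))
print(sensors.read_state()["eef_pos"])
E
```

```text
clock: 16.42
eef_pos: [471.1, 408.9, 110.0]
tool_rot: [-3.137, -0.005, 0.001]
force: [-0.7, 0.7, 0.4]
width: 50.1
gripper_force: 0.0
clock: 17.08
eef_pos: [412.9, 305.6, 106.3]
tool_rot: [-3.14, -0.001, 0.002]
force: [-0.9, 0.3, 0.3]
width: 49.7
gripper_force: 0.0
scene [244.8 171.2] [239 166  13  12 123] [413.8 304.8  65. ] [419.6 310.9  69. ]
scene [254.4 194.6] [242 185  26  20 303] [486.5 403.5  65. ] [491.7 408.7  69. ]
scene [233.3 206. ] [227 200  14  13 164] [547.1 400.6  65. ] [551.7 405.9  69. ]
top [370.2 145.3] [364 139  13  13 136] [551.9 403.   65. ] [550.9 403.3  69. ]
top [369.2 164.1] [363 158  13  13 139] [509.2 404.9  65. ] [508.4 405.3  69. ]
top [368.2 182.1] [362 176  13  13 140] [468.8 406.9  65. ] [468.2 407.2  69. ]
[412.51187633 305.12190009 106.1643893 ]
```

```bash
python3 -m inch '[[[0,0,1.2,0],[0,0,2.8,0],[0,0,4.4,0],[0,0,5.4,0],[0,0.1,6,0],[0,0.1,6,0],[0,0.1,6,0],[0,0.1,6,0]]]'; python3 -m inch '[[[0,0,0,0],[0,0,0,0],[0,0,0,0],[0,0,0,0],[0,0,0,0],[0,0,0,0]]]' 2.6
```

```text
clock: 17.85
eef_pos: [412.5, 303.2, 46.9]
tool_rot: [-3.141, -0.001, 0.001]
force: [-0.2, 0.1, 0.1]
width: 50.1
gripper_force: 0.0
clock: 18.35
eef_pos: [412.6, 303.3, 47.2]
tool_rot: [-3.141, -0.001, 0.001]
force: [0.1, 0.6, 6.0]
width: 26.9
gripper_force: 51.4
```

```bash
python3 -m inch '[[[0,0,-2,0],[0,0,-4,0],[0,0,-6,0],[0.5,-3,-6,0],[1.2,-6.5,-6,0],[1.6,-9.3,-6,0],[1.7,-10.4,-6,0],[1.7,-10.4,-6,0]]]';python3 -m inch '[[[0,0,0,0],[0,0,0,0],[0,0,0,0],[0,0,0,0],[0,0,0,0]]]'
```

```text
clock: 19.02
eef_pos: [428.3, 410.7, 106.4]
tool_rot: [-3.139, -0.001, 0.005]
force: [0.7, 1.1, 0.3]
width: 27.2
gripper_force: 51.2
clock: 19.43
eef_pos: [429.2, 405.8, 106.4]
tool_rot: [3.141, 0.0, -0.001]
force: [0.5, 0.1, -1.1]
width: 27.3
gripper_force: 51.2
```

```bash
python3 -m inch '[[[0,-0.1,1,0],[0,-0.1,2,0],[0,-0.1,3,0],[0,-0.1,4,0],[0,-0.1,4.8,0],[0,-0.1,5.3,0],[0,-0.1,5.5,0],[0,-0.1,5.5,0]]]';python3 -m inch '[[[0,0,0,0],[0,0,0,0]]]'
```

```text
clock: 20.1
eef_pos: [428.7, 407.5, 51.3]
tool_rot: [3.141, 0.001, 0.001]
force: [-1.4, -1.3, 2.0]
width: 26.9
gripper_force: 51.4
clock: 20.27
eef_pos: [428.8, 407.5, 51.3]
tool_rot: [3.141, 0.0, 0.001]
force: [-0.6, -1.8, 2.8]
width: 27.3
gripper_force: 51.5
```

Release, rise well clear and move back for a final look.

```bash
python3 -m inch '[[[0,0,0,0],[0,0,0,0],[0,0,0,0],[0,0,0,0],[0,0,-1.5,0],[0,0,-4,0],[0,0,-7,0],[0,0,-10,0]]]' 5;python3 -m inch '[[[0,0,-4,0],[0,0,-8,0],[0,2,-12,0],[0,5,-15,0],[0,8,-16,0],[0,10,-16,0],[0,10,-16,0],[0,10,-16,0]]]';python3 -m inch '[[[0,0,0,0],[0,0,0,0],[0,0,0,0],[0,0,0,0],[0,0,0,0],[0,0,0,0],[0,0,0,0],[0,0,0,0]]]'; python3 - <<'E'
from h import *
t={}
for n in("scene","top"):
    i=t[n]=get_image(n);
    for c,s in blobs(i,(45,80,40),(85,255,255),100): print(n,c,s,onz(n,[c],69)[0].round(1))
cv2.imwrite("pics/f.png",np.hstack([cv2.resize(i,None,fx=3,fy=3,interpolation=cv2.INTER_CUBIC) for i in(t["scene"][120:290,180:310],t["top"][115:285,320:440])]))
E
```

```text
clock: 20.93
eef_pos: [428.6, 407.6, 151.9]
tool_rot: [3.141, 0.001, 0.001]
force: [1.1, -0.4, 0.1]
width: 50.2
gripper_force: 0.0
clock: 21.6
eef_pos: [429.4, 306.9, 311.9]
tool_rot: [-3.141, -0.001, -0.002]
force: [-0.4, 0.6, -0.4]
width: 49.7
gripper_force: 0.0
clock: 22.27
eef_pos: [429.1, 308.0, 311.3]
tool_rot: [3.142, 0.0, 0.001]
force: [0.2, -0.6, 0.3]
width: 49.9
gripper_force: 0.0
scene [275.1 183.6] [271 178  10  12 108] [428.  412.3  69. ]
scene [254.6 194.4] [242 185  27  20 309] [490.8 408.5  69. ]
scene [233.3 206. ] [227 200  14  13 165] [551.7 405.9  69. ]
top [370.2 145.3] [364 139  13  13 140] [550.9 403.3  69. ]
top [369.2 164.1] [363 158  13  13 140] [508.4 405.3  69. ]
top [368.2 182.1] [362 176  13  13 141] [468.2 407.2  69. ]
top [367.7 200.4] [361 194  14  14 149] [427.8 408.   69. ]
```

View pics/f.png

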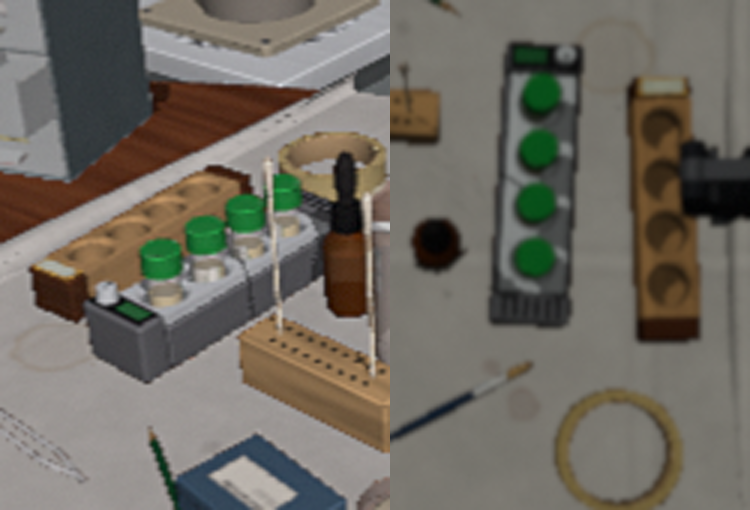

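The final picture shows all four caps upright in the wells at crop (541,95), (539,150), (536,203) and (533,258), the rack empty, and the dropper bottle and tape in place.

```bash
python3 -c "
from cell import order
print(order.finish_job())"
```

```text
the job is handed in; nothing more can be done
None
```

All four vials are in the warmer wells in label-to-head order, upright, seated and released; the bottle and tape were not moved, and the job is handed in at about 22 s on the robot's clock.

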